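Roll the edge strip of the table leaf flat

ROBOT

A 7-joint arm with a two-finger parallel gripper is mounted at the origin on the work surface. World frame = base frame: x ahead of the robot, y to its left, z up, the work surface at z = 0. Lengths are in m, angles in rad, forces in N, time in s.
With the tool pointing down it reaches from about 0.425 to 0.925 m from the base axis. Payload 6.8 kg.
Tool frame: the origin (TCP) lies midway between the tips of the shut fingers; the grasp point (between the pads) lies 19 mm behind it; z points along the fingers, y is the line along which they close (so a half turn about z gives the same grasp; the last joint's range is limited). The gripper opens to 85 mm and grips with 20 to 120 N. Pads are 22 mm wide; open, the fingers measure 114 mm over their backs; the gripper's body (76 mm by 85 mm) begins 54 mm behind the grasp point. The pads swing forward as they close: fully open they stand 13 mm farther back than shut.
Start: joints at [-1.358, 0.477, 0.022, 1.555, -0.011, 1.109, -0.083], TCP at [0.213, 0.641, 0.205] pointing down, gripper open.
Joint ranges: [-2.96, 2.96], [-0.34, 2.1], [-1.41, 1.46], [0.24, 2.44], [-1.37, 4.51], [0.17, 1.92], [-2.96, 2.96]. Speed limits (rad/s): [2.39, 2.39, 3.14, 3.14, 3.14, 3.14, 3.14].

INTERFACE

Orientations are given as a rotation vector (axis times angle).
In Python, from bench import get_obs, grab_frame, camera_params, r gives the robot as it stands.
- The arm moves only by the shell command python3 -m jog 'ROWS' [FORCE]. ROWS is JSON, a list of rows, each an object of numbers: "rx", "ry", "rz": the turn, a rotation vector about the world's x, y, z scaled (see below); "x", "y", "z": the shift along the world's x, y, z scaled (see below); "jaw": the opening, from -1 (shut) to 1 (fully open). In form: [{"rx": .., "ry": .., "rz": .., "x": .., "y": .., "z": .., "jaw": ..}, ...]. A call has 1 to 8 rows; each row shifts and turns the commanded pose from where the row before left it; what a row does not reach is not made up. The controller multiplies each number of a shift by 60 mm and each number of a turn by 10 degrees. A row lasts 1/8 s, in which the tool goes at most 62.5 mm and 10.7 degrees, less where a joint would pass 70% of its speed; a pose out of reach is approached as far as the arm can. A call with a number of a shift or a turn outside -1 to 1 is refused whole. A call with a gripper value outside its range is refused whole. The fingers move at their own pace and stop on an object; FORCE is the grip in N (left out, the last holds). Time passes only in rows, so rows that do not move let the fingers close. It gives the time, the measured TCP pose, the force, the opening and the grip force at its end, in the units of the state.
- get_obs(): the state, without advancing time (a new reading comes with each control period).
- grab_frame(name): name is "scene" or "top" or "wrist"; returns the picture (400x640x3 uint8, red, green, blue); there is no depth.
- camera_params(name): a dict with "fx", "fy", "cx", "cy" (pixels), "R" (3x3) and "t" (3): a world point X has camera coordinates R X + t. Camera axes: x right, y down, z forward; pixel columns grow to the right and rows downward; lengths in m; the calibration is good to about 2 mm. A picture is of the moment at which its call begins: read the wrist's pose just before it. camera_params takes no time and is no camera call; for the wrist camera it gives the pose at the moment of the call.
- r.hand_in(): hands the job in; it is judged then, once.
The state is a dict: "clock": time; "joints": joint angles; "qvel": joint speeds; "tau": joint torques, N m; "tcp_pos": TCP position; "orientation": TCP orientation; "contact_force": force on the tool from outside, world axes, zero at the start; "moment": the same for the moment, N m; "grip_width": finger opening in m; "gripper_force": force on a finger pad.
Only numpy, scipy, OpenCV 4.12 (cv2) and the standard library are available. Lean on these libraries where they do the work, as an engineer would, in place of code of your own. Each camera call takes 0.05 s, during which the arm holds its last target. There are 200 camera calls.

TASK

On one of the two small table leaves the edge strip is made of three separate slips that still stand proud. Pick up the twin-wheel hand roller by its wooden handle and roll it along that strip from one end to the other with firm pressure until all three slips are seated flat, not touching the leaf with fingers or arm. Then stand the roller upright on its wheels on the bare table and let go.

Things in the scene. Friction and masses are not known exactly. Their poses are not given: they have to be found in the camera images.
- roller_grip (a point): Centre of the upright wooden handle of the hand roller, 75 mm above the roller's foot. Axes: z up, y the rolling direction, x across it (along the wheel axles). Handle: 24 mm thick in x, 44 mm long in y, from 50 to 100 mm above the foot. The plain rolling pin lying on the table is not this tool.
- roller: The hand roller, about 0.35 kg, standing upright on two dark rubber wheels; origin at its foot, midway between the wheels; axes as for the handle. Steel frame 52 mm (x) by 74 mm (y), 12 to 50 mm above the foot. Wheels 36 mm in diameter, 42 mm wide in x, axles at y = +20 and -20 mm, turning easily, undersides at foot level.
- wheel (a joint): Turn of the roller's wheel on the +y side, in rad, 0 at the start; 1 rad is 18 mm of rolling, of either sign.
- leaf: Fixed wooden leaf lying on the table, 110 mm (x) by 210 mm (y) by 18 mm thick, origin at the centre of its underside, z up. Along its edge that faces the robot, flush with it, runs a strip of three separate pine slips. The other leaf, alike but with a one-piece strip already flat, needs nothing.
- strip (a point): Middle of the leaf's three-slip strip (leaf x = -43 mm, y = 0), at the height of the seated tops: 22 mm above the table, 4 mm above the leaf. y along the strip, which runs from -74 to +74 mm; each slip is 24 mm wide in x and 47.5 mm long in y, 2.5 mm gaps between. At the start the tops are 4 to 5 mm higher than this point.
- slip_a (a joint): one of the three pine slips of the leaf's strip, the one centred at leaf y = -50 mm. Joint value = how far it has been pushed down, in m: about 0 to 0.001 at the start (standing 4 to 5 mm proud), 0.005 when fully seated. It slides straight down against about 7 N of friction, stays where it is left, and has a hard stop at 0.005.
- slip_b (a joint): one of the three pine slips of the leaf's strip, the middle one, centred at leaf y = 0. Joint value = how far it has been pushed down, in m: about 0 to 0.001 at the start (standing 4 to 5 mm proud), 0.005 when fully seated. It slides straight down against about 7 N of friction, stays where it is left, and has a hard stop at 0.005.
- slip_c (a joint): one of the three pine slips of the leaf's strip, the one centred at leaf y = +50 mm. Joint value = how far it has been pushed down, in m: about 0 to 0.001 at the start (standing 4 to 5 mm proud), 0.005 when fully seated. It slides straight down against about 7 N of friction, stays where it is left, and has a hard stop at 0.005.
Things that resemble listed ones, but are neither listed nor needed, are in the scene too. Leave any red or yellow look-alike of the roller alone.

How it is judged:
By the outcome, as a careful person would: the job done as asked, in the order asked, and still so for the second after the job is handed in, with the robot touching nothing.
It also fails if it takes over 46 s, if anything falls off the work surface, if the arm or the gripper's body presses on something with over 40 N, if the wrist force passes 120 N, or if a joint passes its speed limit or range.

## Working session

There is one attempt and no reset: what is moved stays moved. The work goes in short steps, Python scripts to look and compute and a shell command to move; the robot and the scene stay as the last step left them, time stands still between calls to the robot, and variables do not carry over. Pictures are saved under pics/ and viewed, at most 10 in all, crops included, and the job is handed in when it is done.

```bash
mkdir -p pics
python3 - <<'E'
from bench import get_obs, grab_frame, camera_params, r
import cv2
for n in("scene","top"):
    cv2.imwrite(f"pics/{n}0.png",grab_frame(n)[:,:,::-1])
    print(n,camera_params(n))
o=get_obs();print({k:o[k] for k in("clock","tcp_pos","orientation","grip_width")})
E
```

```text
scene {'fx': 445.9427251874702, 'fy': 445.9427251874702, 'cx': 322.047798746176, 'cy': 197.757615730577, 'R': array([[ 0.8178022 ,  0.5753324 ,  0.01386351],
       [ 0.48676279, -0.67865263, -0.54999326],
       [-0.30702043,  0.45653394, -0.83505402]]), 't': array([-0.38876452, -0.18818431,  1.01227053])}
top {'fx': 380.14334376131364, 'fy': 380.14334376131364, 'cx': 314.2341279155779, 'cy': 196.761627542371, 'R': array([[-0.01533328, -0.99985271, -0.0077103 ],
       [-0.98554277,  0.01641421, -0.16862981],
       [ 0.16873153,  0.00501318, -0.9856493 ]]), 't': array([-0.0038099 ,  0.48534176,  0.66772279])}
{'clock': 0.1, 'tcp_pos': array([0.21266866, 0.64001581, 0.20412061]), 'orientation': array([-5.01722835e-01, -3.10111758e+00,  2.59501740e-03]), 'grip_width': 0.08544000687299977}
```

View pics/scene0.png

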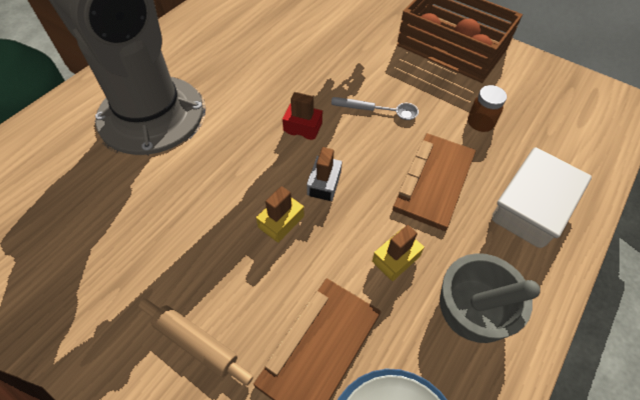

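View pics/top0.png

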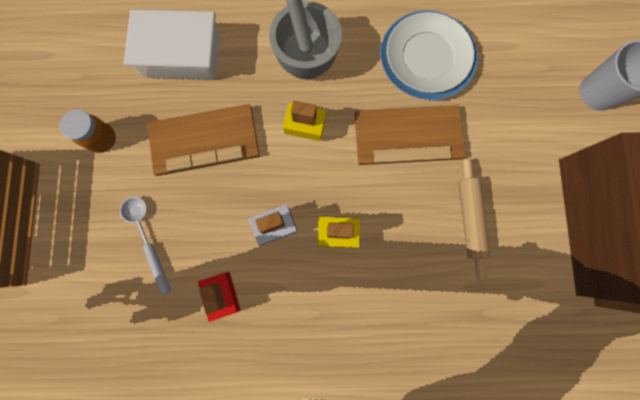

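The top view shows the steel-grey roller at about (272,223), with its handle at (270,220). Things it could be taken for are the red one (218,297), the yellow ones (339,232) and (304,120), and the plain rolling pin (474,210). In the scene view the grey one is at (323,175), red at (302,115), yellow at (280,212) and (398,252). The three-slip leaf is at top (203,139), scene (437,180). The leaf at (410,135) has a one-piece strip. Next is a close crop to check the choice.

Run:
```python
import cv2,numpy as np
t=cv2.imread("pics/top0.png");s=cv2.imread("pics/scene0.png")
a=cv2.resize(t[95:255,140:310],None,fx=3.5,fy=3.5,interpolation=cv2.INTER_CUBIC)[:, :]
b=cv2.resize(s[125:235,290:480],(800,463),interpolation=cv2.INTER_CUBIC)
cv2.imwrite("pics/ca.png",a);cv2.imwrite("pics/cb.png",b);print(a.shape,b.shape)
```

```text
(560, 595, 3) (463, 800, 3)
```

View pics/ca.png

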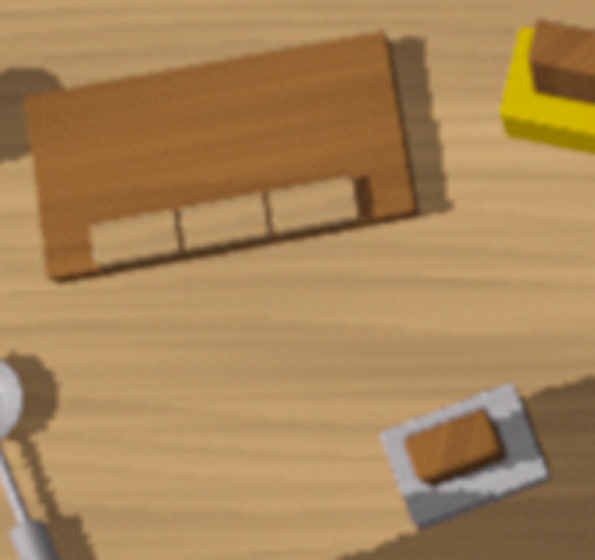

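View pics/cb.png

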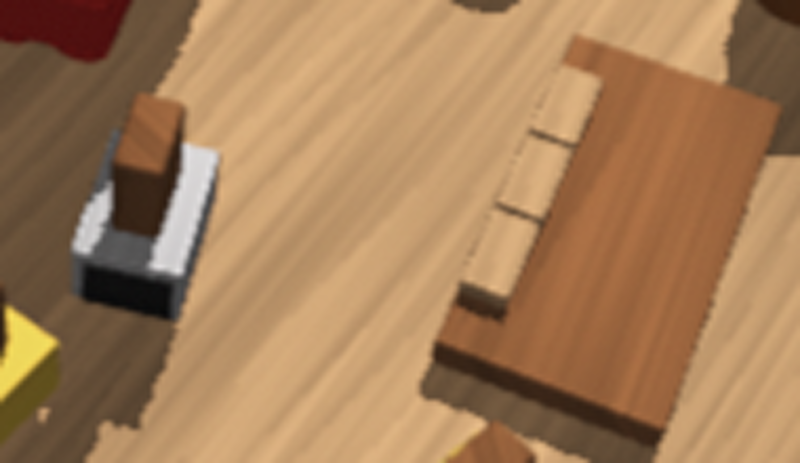

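The crops confirm it. The grey steel roller has dark wheels, with its handle top centred at crop (452,444) and scene crop (150,133). The three slips run from (92,245) to (357,198) in the top crop. I'll triangulate these.

```bash
cat > h.py <<'E'
import cv2,numpy as np
from bench import camera_params
def P(n,c=None):
    c=c or camera_params(n); K=np.array([[c['fx'],0,c['cx']],[0,c['fy'],c['cy']],[0,0,1]])
    return K@np.c_[c['R'],c['t']]
def tri(P1,p1,P2,p2):
    X=cv2.triangulatePoints(P1,P2,np.float64(p1).reshape(2,1),np.float64(p2).reshape(2,1))[:,0];return X[:3]/X[3]
def onz(Pm,p,z):
    A=np.c_[Pm[:,0],Pm[:,1],-np.array([*p,1.])];return np.r_[np.linalg.solve(A,-(Pm[:,2]*z+Pm[:,3]))[:2],z]
E
python3 - <<'E'
from h import *
np.set_printoptions(precision=4,suppress=True)
T,S=P("top"),P("scene")
t=lambda u,v:(140+u/3.5,95+v/3.5); s=lambda u,v:(290+u/4.21,125+v/4.21)
pairs=dict(handle=((452,444),(150,133)),strip=((224,222),(535,183)),L1=((25,98),(778,105)),L2=((385,35),(665,430)),L3=((413,210),(435,347)),L4=((50,275),(575,35)))
for k,(a,b) in pairs.items(): print(k,tri(T,t(*a),S,s(*b)))
print("handle mid edges z=.1");e=[onz(T,t(*p),.1) for p in((404,437),(487,409),(501,450),(422,480))]
print(e); print("len dir",[np.degrees(np.arctan2(*(a-b)[1::-1])) for a,b in((e[0],e[1]),(e[3],e[2]))])
e=[onz(T,t(*p),.05) for p in((380,434),(515,385),(548,475),(418,525))]
print("frame",e,np.mean(e,0),[np.degrees(np.arctan2(*(a-b)[1::-1])) for a,b in((e[0],e[1]),(e[3],e[2]))])
l=[onz(T,t(*p),.018) for p in((25,98),(385,35),(413,210),(50,275))]
print("leaf",l,np.mean(l,0),[np.degrees(np.arctan2(*(a-b)[1::-1])) for a,b in((l[0],l[1]),(l[3],l[2]))])
l=[onz(T,t(*p),.0265) for p in((90,226),(355,178),(358,218),(94,264))];print("strip",l,np.mean(l,0))
E
```

```text
handle [0.4343 0.066  0.0992]
strip [0.5694 0.2041 0.0189]
L1 [0.6453 0.3213 0.0167]
L2 [0.6821 0.1173 0.0145]
L3 [0.5761 0.0987 0.0116]
L4 [0.5405 0.3001 0.0196]
handle mid edges z=.1
[array([0.4372, 0.0883, 0.1   ]), array([0.4501, 0.0481, 0.1   ]), array([0.4301, 0.0413, 0.1   ]), array([0.4163, 0.0794, 0.1   ])]
len dir [np.float64(107.92452642339985), np.float64(110.01131528262196)]
frame [array([0.4445, 0.1089, 0.05  ]), array([0.4692, 0.0383, 0.05  ]), array([0.4218, 0.0214, 0.05  ]), array([0.3971, 0.0886, 0.05  ])] [0.4331 0.0643 0.05  ] [np.float64(109.28149809683266), np.float64(110.16420390902009)]
leaf [array([0.6444, 0.3204, 0.018 ]), array([0.6787, 0.1149, 0.018 ]), array([0.5743, 0.0978, 0.018 ]), array([0.5404, 0.3003, 0.018 ])] [0.6094 0.2084 0.018 ] [np.float64(99.4692511906092), np.float64(99.52346142787981)]
strip [array([0.5658, 0.2759, 0.0265]), array([0.5909, 0.129 , 0.0265]), array([0.5678, 0.127 , 0.0265]), array([0.5441, 0.2725, 0.0265])] [0.5672 0.2011 0.0265]
```

```bash
python3 -m jog '[{"x":0.45,"y":-0.8,"rz":-0.65,"jaw":1},{"x":0.45,"y":-0.85,"rz":-0.65},{"x":0.45,"y":-0.85,"rz":-0.65},{"x":0.45,"y":-0.85,"rz":-0.65},{"x":0.45,"y":-0.85,"rz":-0.65},{"x":0.45,"y":-0.85,"rz":-0.65},{"x":0.45,"y":-0.85,"rz":-0.65},{"x":0.45,"y":-0.85,"rz":-0.65}]' 100
```

```text
validation failed for argument at $[0]...
```

```bash
python3 -m jog '[{"rx":0,"ry":0,"rz":-0.65,"x":0.45,"y":-0.8,"z":0,"jaw":1},{"rx":0,"ry":0,"rz":-0.65,"x":0.45,"y":-0.85,"z":0,"jaw":1},{"rx":0,"ry":0,"rz":-0.65,"x":0.45,"y":-0.85,"z":0,"jaw":1},{"rx":0,"ry":0,"rz":-0.65,"x":0.45,"y":-0.85,"z":0,"jaw":1},{"rx":0,"ry":0,"rz":-0.65,"x":0.45,"y":-0.85,"z":0,"jaw":1},{"rx":0,"ry":0,"rz":-0.65,"x":0.45,"y":-0.85,"z":0,"jaw":1},{"rx":0,"ry":0,"rz":-0.65,"x":0.45,"y":-0.85,"z":0,"jaw":1},{"rx":0,"ry":0,"rz":-0.65,"x":0.45,"y":-0.85,"z":0,"jaw":1}]' 100
```

```text
clock: 1.1
tcp_pos: [0.4293, 0.2338, 0.2049]
orientation: [-1.815, -2.564, -0.0]
contact_force: [0.8, 1.4, 1.0]
grip_width: 0.0854
gripper_force: 0.0
```

```bash
python3 -m jog '[{"rx":0,"ry":0,"rz":0,"x":0.02,"y":-0.7,"z":0,"jaw":1},{"rx":0,"ry":0,"rz":0,"x":0.02,"y":-0.7,"z":0,"jaw":1},{"rx":0,"ry":0,"rz":0,"x":0.02,"y":-0.7,"z":0,"jaw":1},{"rx":0,"ry":0,"rz":0,"x":0.02,"y":-0.7,"z":0,"jaw":1},{"rx":0,"ry":0,"rz":0,"x":0,"y":0,"z":0,"jaw":1}]'
python3 - <<'E'
from h import *
from bench import get_obs,grab_frame
import json
o=get_obs();c=camera_params("wrist");cv2.imwrite("pics/w1.png",grab_frame("wrist")[:,:,::-1])
np.save("w1P.npy",P("wrist",c))
print(o["tcp_pos"],o["orientation"],c["R"],c["t"],-c["R"].T@c["t"])
E
```

```text
clock: 1.72
tcp_pos: [0.4332, 0.0644, 0.2049]
orientation: [-1.818, -2.562, 0.001]
contact_force: [0.3, 1.4, -0.1]
grip_width: 0.0852
gripper_force: 0.0
[0.43322992 0.06439662 0.20488883] [-1.81774202e+00 -2.56195955e+00  7.58553117e-04] [[ 0.94384723  0.33037402 -0.00232702]
 [ 0.3191113  -0.90980144  0.26538524]
 [ 0.08555927 -0.2512257  -0.96413965]] [-0.42929496 -0.11283161  0.35798315] [0.41056592 0.12910811 0.37409061]
```

View pics/w1.png

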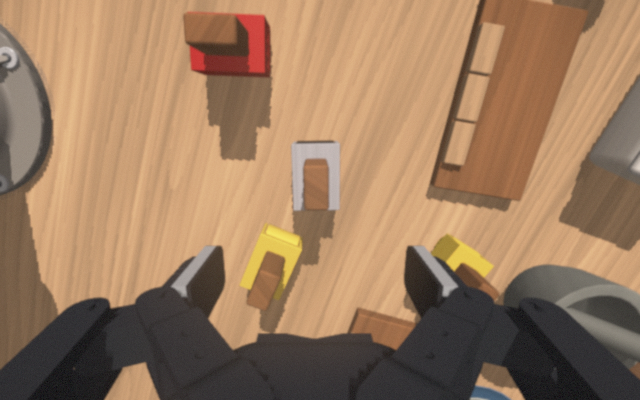

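The wrist view shows the grey roller with its handle top centred near (316,188). The fingers straddle it at the bottom of the frame, and a yellow look-alike sits close by at (270,260), so I'll check clearance to it.

Run:
```python
from h import *
np.set_printoptions(precision=4,suppress=True)
W=np.load("w1P.npy");T=P("top")
pr=lambda M,X:(lambda q:q[:2]/q[2])(M@np.r_[X,1])
print(pr(W,(.4335,.0655,.1)))
print("handle W",onz(W,(316,188),.1),"tri",tri(T,(140+452/3.5,95+444/3.5),W,(316,188)))
print("frame W",[onz(W,p,.05) for p in((292,142),(339,142),(340,209),(293,210))])
print("yellow frame W",[onz(W,p,.05) for p in((268,226),(302,238),(283,300),(241,288))])
print("strip W",[onz(W,p,z) for p,z in (((487,23),.0265),((504,26),.0265),((461,167),.0265),((445,163),.0265),((433,187),.018),((521,200),.018))])
Y=np.radians(19.5);a=np.array([np.cos(Y),np.sin(Y)]);b=np.array([-a[1],a[0]])
for p in((268,226),(302,238),(283,300),(241,288)):
    d=onz(W,p,.05)[:2]-[.4335,.065];print("roller frame",d@a,d@b)
```

```text
[315.49   190.6615]
handle W [0.4331 0.0681 0.1   ] tri [0.4341 0.0661 0.0913]
frame W [array([0.3966, 0.0957, 0.05  ]), array([0.4436, 0.1122, 0.05  ]), array([0.4707, 0.043 , 0.05  ]), array([0.4212, 0.0244, 0.05  ])]
yellow frame W [array([ 0.4003, -0.0033,  0.05  ]), array([ 0.4416, -0.0044,  0.05  ]), array([ 0.4459, -0.0896,  0.05  ]), array([ 0.3927, -0.0907,  0.05  ])]
strip W [array([0.5472, 0.2742, 0.0265]), array([0.565 , 0.2775, 0.0265]), array([0.5895, 0.1309, 0.0265]), array([0.5699, 0.129 , 0.0265]), array([0.573 , 0.0978, 0.018 ]), array([0.6814, 0.1185, 0.018 ])]
roller frame -0.054111780363892435 -0.053259473479496604
roller frame -0.015480364807068221 -0.06810764613125839
roller frame -0.03996817258987298 -0.14988184984171243
roller frame -0.09040897706670924 -0.13314531413439218
```

```bash
python3 -m jog '[{"rx":0,"ry":0,"rz":0,"x":0.01,"y":0.03,"z":-0.8,"jaw":1},{"rx":0,"ry":0,"rz":0,"x":0,"y":0,"z":-0.8,"jaw":1},{"rx":0,"ry":0,"rz":0,"x":0,"y":0,"z":-0.5,"jaw":1},{"rx":0,"ry":0,"rz":0,"x":0,"y":0,"z":-0.32,"jaw":1},{"rx":0,"ry":0,"rz":0,"x":0,"y":0,"z":0,"jaw":1},{"rx":0,"ry":0,"rz":0,"x":0,"y":0,"z":0,"jaw":-1},{"rx":0,"ry":0,"rz":0,"x":0,"y":0,"z":0,"jaw":-1},{"rx":0,"ry":0,"rz":0,"x":0,"y":0,"z":0,"jaw":-1}]' 100;  python3 -m jog '[{"rx":0,"ry":0,"rz":0,"x":0,"y":0,"z":0,"jaw":-1},{"rx":0,"ry":0,"rz":0,"x":0,"y":0,"z":0,"jaw":-1},{"rx":0,"ry":0,"rz":0,"x":0,"y":0,"z":0,"jaw":-1}]' 110
```

```text
clock: 2.78
tcp_pos: [0.4348, 0.0697, 0.0605]
orientation: [1.81, 2.567, 0.002]
contact_force: [-0.4, 0.2, -0.3]
grip_width: 0.0321
gripper_force: 0.0
clock: 3.15
tcp_pos: [0.4346, 0.0696, 0.0607]
orientation: [-1.811, -2.567, -0.002]
contact_force: [-2.3, -0.3, 9.5]
grip_width: 0.0211
gripper_force: 107.6
```

```bash
python3 -m jog '[{"rx":0,"ry":0,"rz":0,"x":0,"y":0,"z":0.4,"jaw":-1},{"rx":0,"ry":0,"rz":0,"x":0,"y":0,"z":0.8,"jaw":-1},{"rx":0,"ry":0,"rz":-0.25,"x":0.59,"y":0.32,"z":0,"jaw":-1},{"rx":0,"ry":0,"rz":-0.25,"x":0.59,"y":0.32,"z":0,"jaw":-1},{"rx":0,"ry":0,"rz":-0.25,"x":0.59,"y":0.32,"z":0,"jaw":-1},{"rx":0,"ry":0,"rz":-0.25,"x":0.59,"y":0.33,"z":0,"jaw":-1},{"rx":0,"ry":0,"rz":0,"x":0,"y":0,"z":0,"jaw":-1},{"rx":0,"ry":0,"rz":0,"x":0,"y":0,"z":0,"jaw":-1}]'
python3 - <<'E'
from h import *
from bench import get_obs,grab_frame
a=grab_frame("top");b=grab_frame("scene")
a=cv2.resize(a[85:255,130:330],(800,680),interpolation=cv2.INTER_CUBIC)
b=cv2.resize(b[60:240,360:500],None,fx=4,fy=4,interpolation=cv2.INTER_CUBIC)
im=np.zeros((600,800,3),np.uint8)
a=cv2.resize(a,(420,357));im[:357,:420]=a;b=cv2.resize(b,(380,489));im[:489,420:]=b
cv2.imwrite("pics/c3.png",im[:,:,::-1]);o=get_obs();print(o["orientation"],o["moment"])
E
```

```text
clock: 4.15
tcp_pos: [0.5748, 0.1461, 0.1312]
orientation: [-2.027, -2.399, 0.003]
contact_force: [-0.6, -1.1, -2.4]
grip_width: 0.021
gripper_force: 109.4
[-2.02763361e+00 -2.39854050e+00  1.85196169e-03] [-0.00035794  0.0197024   0.02408038]
```

View pics/c3.png

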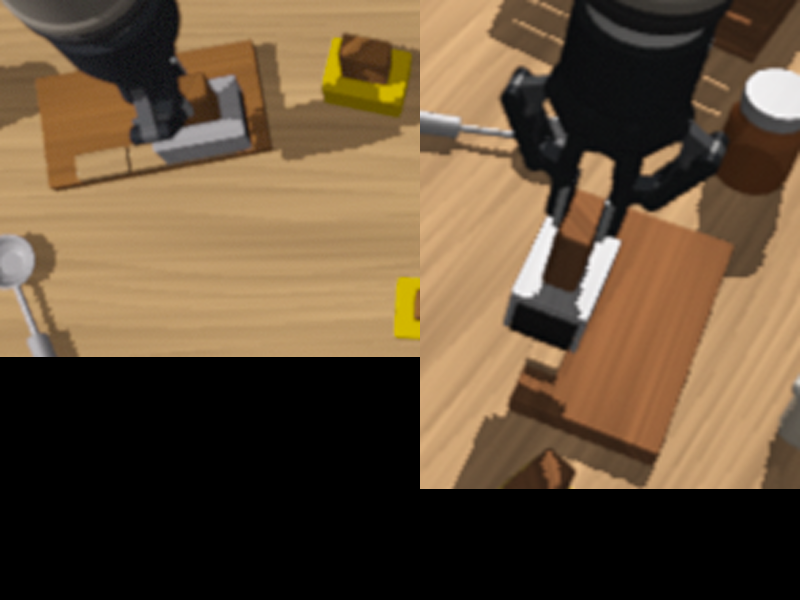

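The crop shows the roller held upright over the near end of the strip, its frame parallel to the leaf. I'll descend and press.

```bash
python3 -m jog '[{"rx":0,"ry":0,"rz":0,"x":0.03,"y":-0.01,"z":-0.3,"jaw":-1},{"rx":0,"ry":0,"rz":0,"x":0,"y":0,"z":-0.3,"jaw":-1},{"rx":0,"ry":0,"rz":0,"x":0,"y":0,"z":-0.1,"jaw":-1},{"rx":0,"ry":0,"rz":0,"x":0,"y":0,"z":-0.05,"jaw":-1},{"rx":0,"ry":0,"rz":0,"x":0,"y":0,"z":-0.03,"jaw":-1},{"rx":0,"ry":0,"rz":0,"x":0,"y":0,"z":0,"jaw":-1}]'
```

```text
clock: 5.0
tcp_pos: [0.578, 0.1463, 0.0854]
orientation: [2.027, 2.399, 0.001]
contact_force: [-1.0, -0.3, -0.9]
grip_width: 0.021
gripper_force: 109.7
```

```bash
python3 -m jog '[{"rx":0,"ry":0,"rz":0,"x":0,"y":0,"z":-0.04,"jaw":-1},{"rx":0,"ry":0,"rz":0,"x":0,"y":0,"z":-0.03,"jaw":-1},{"rx":0,"ry":0,"rz":0,"x":0,"y":0,"z":0,"jaw":-1}]' 120
```

```text
clock: 5.38
tcp_pos: [0.5785, 0.1463, 0.0823]
orientation: [2.027, 2.399, 0.003]
contact_force: [-4.9, -1.2, 13.0]
grip_width: 0.0207
gripper_force: 122.3
```

```bash
python3 -m jog '[{"rx":0,"ry":0,"rz":0,"x":-0.02,"y":0,"z":-0.04,"jaw":-1},{"rx":0,"ry":0,"rz":0,"x":0,"y":0,"z":0,"jaw":-1},{"rx":0,"ry":0,"rz":0,"x":0,"y":0,"z":0,"jaw":-1}]' 110
```

```text
clock: 5.75
tcp_pos: [0.5786, 0.1462, 0.0819]
orientation: [2.027, 2.398, 0.007]
contact_force: [-6.8, -2.1, 27.3]
grip_width: 0.0206
gripper_force: 124.2
```

```bash
python3 -m jog '[{"rx":0,"ry":0,"rz":0,"x":-0.03,"y":0.16,"z":-0.02,"jaw":-1},{"rx":0,"ry":0,"rz":0,"x":-0.03,"y":0.16,"z":0,"jaw":-1},{"rx":0,"ry":0,"rz":0,"x":-0.03,"y":0.16,"z":0,"jaw":-1},{"rx":0,"ry":0,"rz":0,"x":-0.03,"y":0.16,"z":0,"jaw":-1}]'
```

```text
clock: 6.25
tcp_pos: [0.5724, 0.1839, 0.0823]
orientation: [2.028, 2.396, 0.008]
contact_force: [-9.3, -5.3, 37.7]
grip_width: 0.0206
gripper_force: 125.6
```

```bash
python3 -m jog '[{"rx":0,"ry":0,"rz":0,"x":-0.03,"y":0.16,"z":0,"jaw":-1},{"rx":0,"ry":0,"rz":0,"x":-0.03,"y":0.16,"z":0,"jaw":-1},{"rx":0,"ry":0,"rz":0,"x":-0.03,"y":0.16,"z":0,"jaw":-1},{"rx":0,"ry":0,"rz":0,"x":-0.03,"y":0.16,"z":0,"jaw":-1}]';  python3 -m jog '[{"rx":0,"ry":0,"rz":0,"x":-0.03,"y":0.16,"z":0,"jaw":-1},{"rx":0,"ry":0,"rz":0,"x":-0.03,"y":0.16,"z":0,"jaw":-1},{"rx":0,"ry":0,"rz":0,"x":-0.03,"y":0.16,"z":0,"jaw":-1},{"rx":0,"ry":0,"rz":0,"x":-0.02,"y":0.13,"z":0,"jaw":-1},{"rx":0,"ry":0,"rz":0,"x":0,"y":0,"z":0,"jaw":-1}]'
```

```text
clock: 6.75
tcp_pos: [0.5655, 0.2228, 0.0822]
orientation: [2.028, 2.396, 0.009]
contact_force: [-8.2, -5.4, 36.0]
grip_width: 0.0207
gripper_force: 125.3
clock: 7.38
tcp_pos: [0.5584, 0.2629, 0.0819]
orientation: [2.026, 2.4, 0.013]
contact_force: [-6.4, -0.1, 30.0]
grip_width: 0.0205
gripper_force: 124.6
```

```bash
python3 -m jog '[{"rx":0,"ry":0,"rz":0,"x":0,"y":0,"z":0.3,"jaw":-1},{"rx":0,"ry":0,"rz":0,"x":0,"y":0,"z":0.8,"jaw":-1},{"rx":0,"ry":0,"rz":0,"x":-0.4,"y":-0.6,"z":0,"jaw":-1},{"rx":0,"ry":0,"rz":0,"x":-0.4,"y":-0.6,"z":0,"jaw":-1},{"rx":0,"ry":0,"rz":0,"x":-0.4,"y":-0.6,"z":0,"jaw":-1},{"rx":0,"ry":0,"rz":0,"x":-0.4,"y":-0.6,"z":0,"jaw":-1},{"rx":0,"ry":0,"rz":0,"x":0,"y":0,"z":0,"jaw":-1},{"rx":0,"ry":0,"rz":0,"x":0,"y":0,"z":0,"jaw":-1}]'
python3 - <<'E'
from h import *
from bench import get_obs,grab_frame
a=grab_frame("top");b=grab_frame("scene")
a=cv2.resize(a[95:245,140:320],(400,333),interpolation=cv2.INTER_CUBIC)
b=cv2.resize(b[60:250,300:500],(400,380),interpolation=cv2.INTER_CUBIC)
im=np.zeros((380,800,3),np.uint8);im[:333,:400]=a;im[:,400:]=b
cv2.imwrite("pics/c4.png",im[:,:,::-1]);o=get_obs();print(o["orientation"],o["moment"])
E
```

```text
clock: 8.38
tcp_pos: [0.4602, 0.1162, 0.1435]
orientation: [2.027, 2.399, 0.003]
contact_force: [0.2, 0.3, -2.8]
grip_width: 0.0205
gripper_force: 120.3
[2.02538882e+00 2.40053438e+00 1.51485039e-03] [ 0.05347519 -0.01594497 -0.00966936]
```

View pics/c4.png

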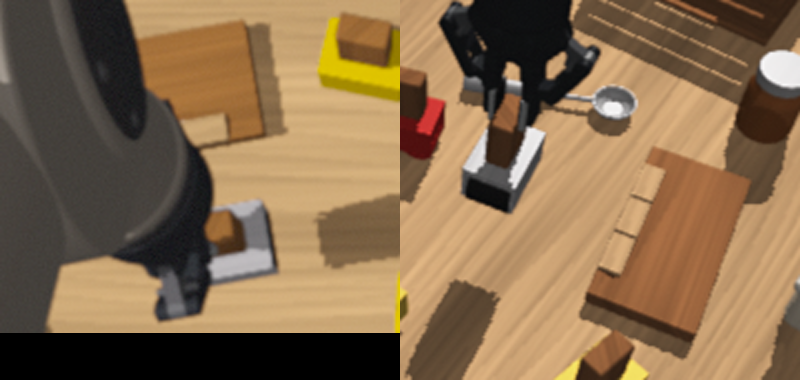

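The slips now lie level and low along the strip, at scene-crop (650,185), (630,215) and (612,250). The roller is upright in the grip. I'll set it down on the bare table.

```bash
python3 -m jog '[{"rx":0,"ry":0,"rz":0,"x":0,"y":0,"z":-0.7,"jaw":-1},{"rx":0,"ry":0,"rz":0,"x":0,"y":0,"z":-0.4,"jaw":-1},{"rx":0,"ry":0,"rz":0,"x":0,"y":0,"z":-0.13,"jaw":-1},{"rx":0,"ry":0,"rz":0,"x":0,"y":0,"z":-0.08,"jaw":-1},{"rx":0,"ry":0,"rz":0,"x":0,"y":0,"z":-0.04,"jaw":-1},{"rx":0,"ry":0,"rz":0,"x":0,"y":0,"z":0,"jaw":-1}]'
```

```text
clock: 9.22
tcp_pos: [0.4599, 0.1158, 0.0627]
orientation: [2.027, 2.4, 0.002]
contact_force: [0.4, 0.3, -2.8]
grip_width: 0.0206
gripper_force: 120.2
```

```bash
python3 -m jog '[{"rx":0,"ry":0,"rz":0,"x":0,"y":0,"z":-0.025,"jaw":-1},{"rx":0,"ry":0,"rz":0,"x":0,"y":0,"z":-0.02,"jaw":-1},{"rx":0,"ry":0,"rz":0,"x":0,"y":0,"z":0,"jaw":-1}]'
```

```text
clock: 9.6
tcp_pos: [0.4601, 0.1159, 0.0607]
orientation: [-2.027, -2.399, -0.002]
contact_force: [-3.5, -0.7, 11.0]
grip_width: 0.0207
gripper_force: 122.4
```

```bash
python3 -m jog '[{"rx":0,"ry":0,"rz":0,"x":0,"y":0,"z":0.015,"jaw":-1},{"rx":0,"ry":0,"rz":0,"x":0,"y":0,"z":0,"jaw":-0.2},{"rx":0,"ry":0,"rz":0,"x":0,"y":0,"z":0,"jaw":0.3},{"rx":0,"ry":0,"rz":0,"x":0,"y":0,"z":0,"jaw":1},{"rx":0,"ry":0,"rz":0,"x":0,"y":0,"z":0,"jaw":1},{"rx":0,"ry":0,"rz":0,"x":0,"y":0,"z":0.3,"jaw":1},{"rx":0,"ry":0,"rz":0,"x":0,"y":0,"z":0.8,"jaw":1},{"rx":0,"ry":0,"rz":0,"x":0,"y":0,"z":0.8,"jaw":1}]' 20
python3 -m jog '[{"rx":0,"ry":0,"rz":0,"x":0,"y":-0.8,"z":0.6,"jaw":1},{"rx":0,"ry":0,"rz":0,"x":0,"y":-0.8,"z":0.4,"jaw":1},{"rx":0,"ry":0,"rz":0,"x":0,"y":-0.9,"z":0,"jaw":1},{"rx":0,"ry":0,"rz":0,"x":0,"y":-0.9,"z":0,"jaw":1},{"rx":0,"ry":0,"rz":0,"x":0,"y":-0.9,"z":0,"jaw":1},{"rx":0,"ry":0,"rz":0,"x":0,"y":0,"z":0,"jaw":1}]'
python3 - <<'E'
from h import *
from bench import get_obs,grab_frame
a=grab_frame("top");b=grab_frame("scene")
a=cv2.resize(a[95:245,140:320],(400,333),interpolation=cv2.INTER_CUBIC)
b=cv2.resize(b[60:250,300:500],(400,380),interpolation=cv2.INTER_CUBIC)
im=np.zeros((380,800,3),np.uint8);im[:333,:400]=a;im[:,400:]=b
cv2.imwrite("pics/c5.png",im[:,:,::-1])
E
```

```text
clock: 10.6
tcp_pos: [0.4591, 0.1153, 0.1754]
orientation: [-2.028, -2.4, 0.002]
contact_force: [0.2, 0.9, -0.1]
grip_width: 0.0853
gripper_force: 0.0
clock: 11.35
tcp_pos: [0.4585, -0.1469, 0.2347]
orientation: [2.036, 2.391, -0.001]
contact_force: [0.9, 0.8, -0.1]
grip_width: 0.0851
gripper_force: 0.0
```

View pics/c5.png

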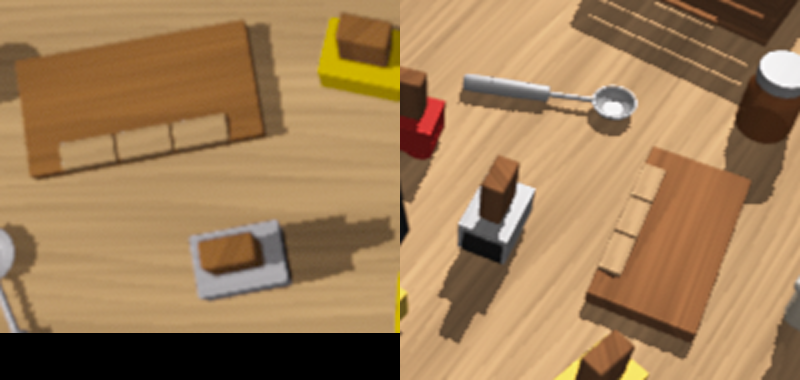

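The roller stands upright on the bare table at top crop (240,260). All three slips lie level and low, at (87,153), (143,141) and (200,131), and nothing else has been disturbed.

```bash
python3 -c "
from bench import r
print(r.hand_in())"
```

```text
the job is handed in; nothing more can be done
None
```

I rolled the three-slip strip end to end at about 30–38 N; the tool's height and the pictures show all three slips seated flat. The roller now stands upright on the bare table, released, and the job was handed in at about 11.5 s; no verdict came back.

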